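Set out a calibration series on the five-place stirrer

TASK

Set out the calibration series on the five-place stirrer: put the four pink standards on its free plates in order of strength, the palest next to the clear blank and each one darker than the last, so that the darkest is at the far end. Stand each bottle upright and centred on its ring, set it down gently without dropping it, and leave the blank and the beaker where they are.

Things in the scene. Friction and masses are not known exactly. Their poses are not given: they have to be found in the camera images.
- std_pale_mid (a point): Closed round glass bottle, 90 mm tall: 48 mm across for the lower 52 mm, sloping shoulder, white screw cap 25 mm across (73 to 90 mm up); 110 to 190 g. PALEST standard of the four: contents very light pink. Point: its centre, 45 mm above its underside, z up. Starts standing on the table (z = 0), over 50 mm from its centre to anything taller than 25 mm.
- std_light_mid (a point): Closed round glass bottle, 90 mm tall: 48 mm across for the lower 52 mm, sloping shoulder, white screw cap 25 mm across (73 to 90 mm up); 110 to 190 g. SECOND PALEST standard: contents clear mid pink. Point: its centre, 45 mm above its underside, z up. Starts standing on the table (z = 0), over 50 mm from its centre to anything taller than 25 mm.
- std_strong_mid (a point): Closed round glass bottle, 90 mm tall: 48 mm across for the lower 52 mm, sloping shoulder, white screw cap 25 mm across (73 to 90 mm up); 110 to 190 g. SECOND DARKEST standard: contents strong crimson. Point: its centre, 45 mm above its underside, z up. Starts standing on the table (z = 0), over 50 mm from its centre to anything taller than 25 mm.
- std_dark_mid (a point): Closed round glass bottle, 90 mm tall: 48 mm across for the lower 52 mm, sloping shoulder, white screw cap 25 mm across (73 to 90 mm up); 110 to 190 g. DARKEST standard: contents nearly black maroon. Point: its centre, 45 mm above its underside, z up. Starts standing on the table (z = 0), over 50 mm from its centre to anything taller than 25 mm.
- blank_mid (a point): The blank: the same bottle (48 mm across, 90 mm tall, white cap) with clear, faintly bluish contents, already standing on one end plate of the stirrer (which end varies). The point is its centre, 45 mm above its underside. It stays where it is.
- place_a: Free plate of the stirrer, a fixed low cream box 450 mm long, 120 mm deep, with five pale round plates (72 mm) in a straight row 85 mm apart; blue ring (57 mm) and cross on each free one. Origin: centre of the ring on the plate's top, about 55 mm above the table; y along the row, z up. Names are in no set order: sort by distance from the blank, which stands on one end plate.
- place_b: Free plate of the stirrer, a fixed low cream box 450 mm long, 120 mm deep, with five pale round plates (72 mm) in a straight row 85 mm apart; blue ring (57 mm) and cross on each free one. Origin: centre of the ring on the plate's top, about 55 mm above the table; y along the row, z up. Names are in no set order: sort by distance from the blank, which stands on one end plate.
- place_c: Free plate of the stirrer, a fixed low cream box 450 mm long, 120 mm deep, with five pale round plates (72 mm) in a straight row 85 mm apart; blue ring (57 mm) and cross on each free one. Origin: centre of the ring on the plate's top, about 55 mm above the table; y along the row, z up. Names are in no set order: sort by distance from the blank, which stands on one end plate.
- place_d: Free plate of the stirrer, a fixed low cream box 450 mm long, 120 mm deep, with five pale round plates (72 mm) in a straight row 85 mm apart; blue ring (57 mm) and cross on each free one. Origin: centre of the ring on the plate's top, about 55 mm above the table; y along the row, z up. Names are in no set order: sort by distance from the blank, which stands on one end plate.
- beaker_mid (a point): Small empty clear beaker, 42 mm across, 60 mm tall, standing on the table among the standards; the point is its centre, 30 mm up. Not part of the job. Other clutter near the standards (a timer, a small dish, a pen) is under 25 mm tall.

How it is judged:
At the end, for the whole second after the job is handed in: All four standards stand released, at rest and upright (within 7 degrees) on stirrer plates, each within 12 mm of its ring's centre; from the blank outwards: palest, second palest, second darkest, darkest. The blank stands upright within 12 mm of where it was ((horizontal distance between std_pale_mid and place_a below 0.012 m or horizontal distance between std_pale_mid and place_b below 0.012 m or horizontal distance between std_pale_mid and place_c below 0.012 m or horizontal distance between std_pale_mid and place_d below 0.012 m) and horizontal distance between std_pale_mid and blank_mid between 0.055 and 0.115 m and height (world z) of std_pale_mid between 0.092 and 0.108 m and angle between each of std_pale_mid, std_light_mid, std_strong_mid, std_dark_mid, blank_mid's own z axis and vertical below 0.12 rad and linear speed of each of std_pale, std_light, std_strong, std_dark below 0.02 m/s and (horizontal distance between std_light_mid and place_a below 0.012 m or horizontal distance between std_light_mid and place_b below 0.012 m or horizontal distance between std_light_mid and place_c below 0.012 m or horizontal distance between std_light_mid and place_d below 0.012 m) and horizontal distance between std_light_mid and blank_mid between 0.14 and 0.2 m and height (world z) of std_light_mid between 0.092 and 0.108 m and (horizontal distance between std_strong_mid and place_a below 0.012 m or horizontal distance between std_strong_mid and place_b below 0.012 m or horizontal distance between std_strong_mid and place_c below 0.012 m or horizontal distance between std_strong_mid and place_d below 0.012 m) and horizontal distance between std_strong_mid and blank_mid between 0.225 and 0.285 m and height (world z) of std_strong_mid between 0.092 and 0.108 m and (horizontal distance between std_dark_mid and place_a below 0.012 m or horizontal distance between std_dark_mid and place_b below 0.012 m or horizontal distance between std_dark_mid and place_c below 0.012 m or horizontal distance between std_dark_mid and place_d below 0.012 m) and horizontal distance between std_dark_mid and blank_mid between 0.31 and 0.37 m and height (world z) of std_dark_mid between 0.092 and 0.108 m and distance of blank_mid from where it was at the start of the episode below 0.012 m); the robot touches nothing.
It fails at once if the clear blank is shifted by more than 12 mm or tipped (distance of blank_mid from where it was at the start of the episode above 0.012 m or angle between blank_mid's own z axis and vertical above 0.3 rad).
It fails at once if the beaker is shifted by more than 20 mm or tipped (distance of beaker_mid from where it was at the start of the episode above 0.02 m or angle between beaker_mid's own z axis and vertical above 0.4 rad).
It fails at once if a standard is tipped over (more than 40 degrees from upright) (angle between any of std_pale_mid, std_light_mid, std_strong_mid, std_dark_mid's own z axis and vertical above 0.7 rad).
It fails at once if a standard is dropped onto the stirrer (it reaches a plate faster than 0.6 m/s, a fall of about 18 mm) ((linear speed of std_pale above 0.6 m/s and (distance between std_pale_mid and place_a below 0.058 m or distance between std_pale_mid and place_b below 0.058 m or distance between std_pale_mid and place_c below 0.058 m or distance between std_pale_mid and place_d below 0.058 m)) or (linear speed of std_light above 0.6 m/s and (distance between std_light_mid and place_a below 0.058 m or distance between std_light_mid and place_b below 0.058 m or distance between std_light_mid and place_c below 0.058 m or distance between std_light_mid and place_d below 0.058 m)) or (linear speed of std_strong above 0.6 m/s and (distance between std_strong_mid and place_a below 0.058 m or distance between std_strong_mid and place_b below 0.058 m or distance between std_strong_mid and place_c below 0.058 m or distance between std_strong_mid and place_d below 0.058 m)) or (linear speed of std_dark above 0.6 m/s and (distance between std_dark_mid and place_a below 0.058 m or distance between std_dark_mid and place_b below 0.058 m or distance between std_dark_mid and place_c below 0.058 m or distance between std_dark_mid and place_d below 0.058 m))).
It also fails if it takes over 104 s, if anything falls off the work surface, if the arm or the gripper's body presses on something with over 40 N, if the wrist force passes 120 N, or if a joint passes its speed limit or range.

ROBOT

A 6-joint arm with a two-finger parallel gripper is mounted at the origin on the work surface. World frame = base frame: x ahead of the robot, y to its left, z up, the work surface at z = 0. Lengths are in m, angles in rad, forces in N, time in s.
With the tool pointing down it reaches from about 0.35 to 0.875 m from the base axis. Payload 4.2 kg.
Tool frame: the origin (TCP) lies at the very end of the fingers, on their centre line; the grasp point (between the pads) lies 19 mm behind it (manip.grip_point_offset is the distance from the TCP to the grasp point, in m); z points along the fingers, y is the line along which they close (so a half turn about z gives the same grasp; the last joint's range is limited). The gripper opens to 87 mm and grips with 3 to 60 N. Pads are 19 mm wide; open, the fingers measure 117 mm over their backs; the gripper's body (75 mm by 190 mm) begins 51 mm behind the grasp point.
Start: joints at [-0.9, 0.385, 0.008, 0, -1.194, -0.259], TCP at [0.25, -0.573, 0.223] pointing down, gripper open.
Joint ranges: [-3.14, 3.14], [-1.21, 2.06], [-1.07, 1.41], [-3.16, 2.05], [-2.99, -0.16], [-3.1, 3.1]. Speed limits (rad/s): [2.79, 2.79, 3.14, 3.14, 3.14, 3.14].

INTERFACE

Orientations are given as a 3x3 rotation matrix whose columns are the frame's x, y, z axes.
In Python, from bench import sensors, camera, get_calibration, order, spot_in, landmark_of, manip gives the robot as it stands.
- The arm moves only by the tool carry_out, never from a script. Its argument "steps" is one flat list of numbers, 7 for each row, row after row: the turn, a rotation vector about the tool's x, y, z in units of 90 degrees (1.0 is 90 degrees), then the shift along the tool's x, y, z in units of 0.5 m (1.0 is 0.5 m), then the gripper's target within -1 to 1 (fully open at 1, half-way at 0, shut at -1). A call has 1 to 12 rows; each row is the pose to reach, as a shift and turn from the pose commanded when the call began, along the tool's axes at that moment; what a row does not reach only later rows make up. A row lasts 1/12 s, in which the tool goes at most 41.7 mm and 7.16 degrees, less where a joint would pass 70% of its speed; a pose out of reach is approached as far as the arm can. A call with a number of a shift or a turn outside -1 to 1 is refused whole. A call with a gripper value outside its range is refused whole. The fingers move at their own pace and stop on an object; "newtons" is the grip in N (left out, the last holds). Time passes only in rows, so rows that repeat a pose let the fingers close. It gives the time, the measured TCP pose, the force, the opening and the grip force at its end, in the units of the state.
- sensors.observe(): the state, without advancing time (a new reading comes with each control period).
- camera(name): name is "side" or "top"; returns the picture (384x512x3 uint8, red, green, blue); there is no depth.
- get_calibration(name): a dict with "vfov" (degrees; the focal length in pixels is half the picture's height over the tangent of half this angle, whatever the lens; pixels are square), "cx", "cy" (the principal point, pixels), "extrinsics" (4x4, takes a point from camera to world coordinates). Camera axes: x right, y down, z forward; pixel columns grow to the right and rows downward; lengths in m; the calibration is good to about 2 mm. A picture is of the moment at which its call begins. get_calibration takes no time and is no camera call.
- order.job_done(): hands the job in; it is judged then, once.
Trained networks look in the newest picture that a camera, given by its name, has taken for a name from the list of things; names that differ only in an ending like _2 or _b are one class to them, and where a whole thing is asked for, a point or a joint stands for the part that bears it (a point fixed in the world has none). Each returns a list of dicts, best first, with "score" (0 to 1); they miss things now and then, are a little off and sometimes report something else, mostly with a low value. They report only what shows in the picture. A call takes as long as a camera call.
- spot_in(label, camera): "extent" ([left, top, right, bottom] in pixels, round what is visible of it).
- landmark_of(label, camera): "location" ([column, row] in pixels: a listed point, or the origin of a listed thing).
The state is a dict: "time_s": time; "joint_positions": joint angles; "joint_velocities": joint speeds; "joint_efforts": joint torques, N m; "tcp_pos": TCP position; "tool_rot": TCP orientation; "contact_force": force on the tool from outside, world axes, zero at the start; "wrist_torque": the same for the moment, N m; "gripper_width": finger opening in m; "gripper_force": force on a finger pad.
Only numpy, scipy, OpenCV 4.12 (cv2) and the standard library are available. Lean on these libraries where they do the work, as an engineer would, in place of code of your own. Each camera call takes 0.05 s, during which the arm holds its last target. There are 200 camera calls.

## Working session

There is one attempt and no reset: what is moved stays moved. The work goes in short steps, Python scripts to look and compute and a tool call to move; the robot and the scene stay as the last step left them, time stands still between calls to the robot, and variables do not carry over. Pictures are saved under pics/ and viewed, at most 14 in all, crops included, and the job is handed in when it is done.

Besides the shell and the picture viewer there is one more tool, called after "Call:" by a JSON object that holds its "method" and its "body". carry_out: Moves the arm, as the interface text tells. Its arguments: {"type":"object","properties":{"steps":{"type":"array"},"newtons":{"type":"number"}},"required":["steps"]}

```bash
mkdir -p pics; cat > h.py <<'E'
import numpy as np, cv2
from bench import sensors, camera, get_calibration, order, spot_in, landmark_of, manip
def ray(cam,uv):
    c=get_calibration(cam); T=np.array(c["extrinsics"]); f=192/np.tan(np.radians(c["vfov"])/2)
    d=T[:3,:3]@np.array([(uv[0]-c["cx"])/f,(uv[1]-c["cy"])/f,1.]); return T[:3,3],d
def at(cam,uv,z):
    o,d=ray(cam,uv); return (o+d*(z-o[2])/d[2])[:2]
def snap(cam,name=None):
    im=camera(cam)
    if name: cv2.imwrite("pics/"+name,cv2.cvtColor(im,cv2.COLOR_RGB2BGR))
    return im
E
python3 - <<'E'
from h import *
np.set_printoptions(precision=4,suppress=True)
for c in("top","side"):
    snap(c,c+"0.png"); k=get_calibration(c); print(c,k["vfov"],np.array(k["extrinsics"]))
    for n,z in(("std_pale_mid",.045),("std_light_mid",.045),("std_strong_mid",.045),("std_dark_mid",.045),("blank_mid",.1),("place_a",.055),("beaker_mid",.03)):
        for r in landmark_of(n,c)[:5]: print(n,round(r["score"],2),np.round(r["location"],1),at(c,r["location"],z))
s=sensors.observe();print(s["tcp_pos"],s["tool_rot"],s["time_s"],s["gripper_width"])
E
```

```text
top 53.56483191783136 [[ 0.0003 -0.9955  0.0953  0.4452]
 [-0.9999  0.0007  0.0106 -0.0035]
 [-0.0106 -0.0953 -0.9954  1.0885]
 [ 0.      0.      0.      1.    ]]
std_pale_mid 0.75 [262.7 226.3] [ 0.4447 -0.0201]
std_light_mid 0.78 [111.4 192.2] [0.5385 0.3979]
std_strong_mid 0.65 [336.7 231.2] [ 0.4315 -0.2214]
std_strong_mid 0.37 [177.6 227.1] [0.4425 0.2127]
std_dark_mid 0.66 [174.  228.3] [0.4392 0.2225]
blank_mid 0.72 [197.4 168. ] [0.5973 0.1521]
place_a 0.63 [291.9 160.6] [ 0.6244 -0.1005]
place_a 0.59 [323.4 156.7] [ 0.6351 -0.1871]
place_a 0.57 [232.2 170.7] [0.5966 0.0634]
place_a 0.47 [264.2 165.9] [ 0.6098 -0.0244]
beaker_mid 0.76 [392.2 194.9] [ 0.5318 -0.3806]
side 48.46983392270111 [[-0.8759 -0.3386  0.3437  0.1325]
 [-0.4825  0.6198 -0.6189  0.7396]
 [-0.0035 -0.7079 -0.7063  0.9741]
 [ 0.      0.      0.      1.    ]]
std_pale_mid 0.71 [302.  223.8] [ 0.4182 -0.0159]
std_pale_mid 0.68 [311.9 144.7] [ 0.5405 -0.3598]
std_light_mid 0.79 [176.4 323.4] [0.5472 0.4065]
std_strong_mid 0.74 [324. 173.] [ 0.4471 -0.2456]
std_dark_mid 0.97 [255.7 276.9] [0.4466 0.2042]
blank_mid 0.95 [218.7 230. ] [0.5866 0.1549]
place_a 0.52 [232.5 214.4] [0.6068 0.0562]
place_a 0.48 [264.5 161.6] [ 0.6366 -0.1928]
place_a 0.46 [256.  180.2] [ 0.6176 -0.102 ]
place_a 0.39 [243.2 198.9] [ 0.6113 -0.0125]
beaker_mid 0.65 [310.8 142.7] [ 0.5551 -0.386 ]
beaker_mid 0.46 [232.3 216. ] [0.6169 0.0433]
[ 0.2502 -0.5727  0.2226] [[-0.9164 -0.4003  0.    ]
 [-0.4003  0.9164 -0.    ]
 [-0.     -0.     -1.    ]] 0.8 0.08715985404958171
```

View pics/top0.png

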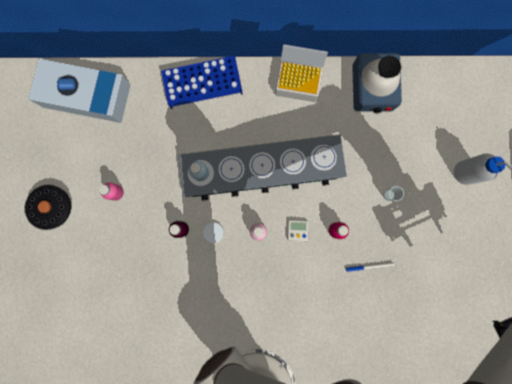

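View pics/side0.png

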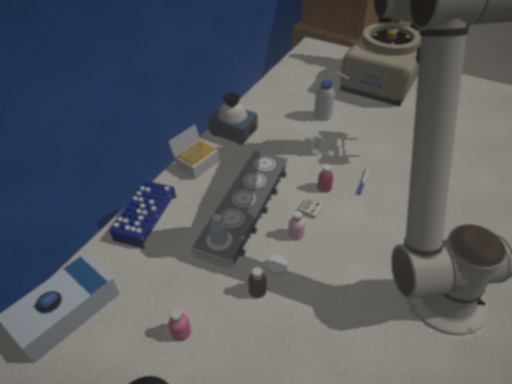

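The top view shows the blank at (200,172) on the left end, with free plates near (231,168), (262,164), (292,161) and (324,157). The standards are dark (178,229), pale (258,231), strong (339,230) and light (112,191), and the beaker is at (395,194). Next I'll refine these from enlarged crops.

```bash
python3 - <<'E'
import cv2,numpy as np
im=cv2.imread("pics/top0.png")
c=im[130:250,90:350]; c=cv2.resize(c,None,fx=3,fy=3,interpolation=cv2.INTER_CUBIC)
for x in range(90,350,20):
    cv2.line(c,((x-90)*3,0),((x-90)*3,6),(0,255,0),1); cv2.putText(c,str(x),((x-90)*3,16),0,.35,(0,255,0),1)
for y in range(130,250,20):
    cv2.line(c,(0,(y-130)*3),(6,(y-130)*3),(0,255,0),1); cv2.putText(c,str(y),(8,(y-130)*3+4),0,.35,(0,255,0),1)
cv2.imwrite("pics/crop1.png",c)
im=cv2.imread("pics/side0.png")
c=im[135:345,155:345]; c=cv2.resize(c,None,fx=2.8,fy=2.8,interpolation=cv2.INTER_CUBIC)
for x in range(160,345,20): cv2.line(c,(int((x-155)*2.8),0),(int((x-155)*2.8),6),(0,255,0),1); cv2.putText(c,str(x),(int((x-155)*2.8),16),0,.35,(0,255,0),1)
for y in range(140,345,20): cv2.line(c,(0,int((y-135)*2.8)),(6,int((y-135)*2.8)),(0,255,0),1);cv2.putText(c,str(y),(8,int((y-135)*2.8)+4),0,.35,(0,255,0),1)
cv2.imwrite("pics/crop2.png",c)
E
```

```text
(no output)
```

View pics/crop1.png

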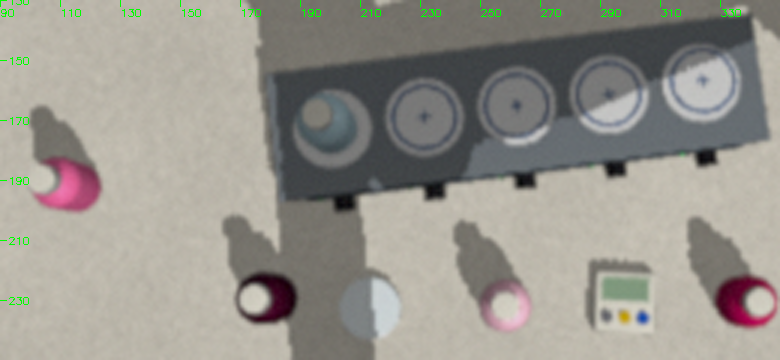

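View pics/crop2.png

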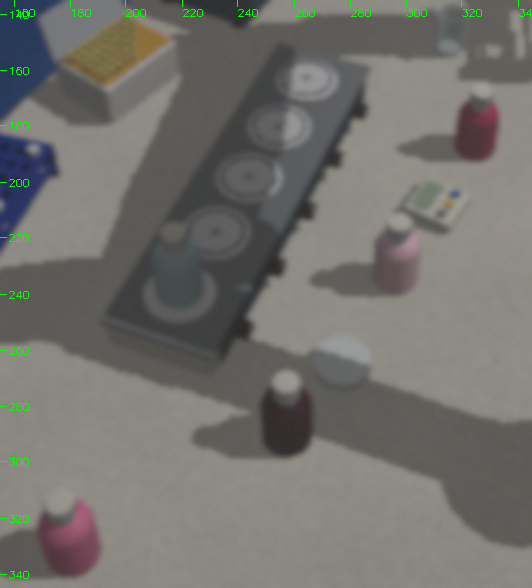

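The crops show clear crosses and caps. Top crosses are at (231.5,168.8), (262.3,165), (293,161.5) and (324,156.8). Top caps are light (105,190), dark (175.3,229.7), pale (259,232), strong (343,230.7) and blank (195.3,167.7). I'll triangulate these with the side view.

The two views agree: plate spacing is 85 mm, cap heights come out near 89 mm and the row is straight. The plates are at (.602,.066), (.6125,-.019), (.623,-.1035) and (.634,-.188). I'll keep the finger line perpendicular to the row, so tool x runs outward along the row. First I go above the strong standard.

Call:
{"method": "carry_out", "body": {"steps": [0, 0, -0.816, -0.613, 0.483, 0.1, 1, 0, 0, -0.816, -0.613, 0.483, 0.1, 1, 0, 0, -0.816, -0.613, 0.483, 0.1, 1, 0, 0, -0.816, -0.613, 0.483, 0.1, 1, 0, 0, -0.816, -0.613, 0.483, 0.1, 1, 0, 0, -0.816, -0.613, 0.483, 0.1, 1, 0, 0, -0.816, -0.613, 0.483, 0.1, 1, 0, 0, -0.816, -0.613, 0.483, 0.1, 1, 0, 0, -0.816, -0.613, 0.483, 0.1, 1, 0, 0, -0.816, -0.613, 0.483, 0.1, 1, 0, 0, -0.816, -0.613, 0.483, 0.1, 1, 0, 0, -0.816, -0.613, 0.483, 0.1, 1], "newtons": 15}}

```text
time_s: 1.8
tcp_pos: [0.4351, -0.2275, 0.1726]
tool_rot: [[0.126, -0.992, 0.0], [-0.992, -0.126, -0.0], [0.0, -0.0, -1.0]]
contact_force: [-0.9, -0.7, -0.6]
gripper_width: 0.087
gripper_force: 0.0
```

```bash
cat >> h.py <<'E'
def go(*pts):
    s=sensors.observe();p=np.array(s["tcp_pos"]);R=np.array(s["tool_rot"])
    print("t",s["time_s"],"tcp",np.round(p,4),"w",round(s["gripper_width"],4),"F",np.round(s["contact_force"],1),"y",np.round(R[:,1],3),"z",np.round(R[:,2],3))
    for q in pts: print(q,np.round(R.T@(np.array(q)-p)/.5,4))
E
python3 -c "
from h import *
go((.434,-.2285,.17),(.434,-.2285,.026))"
```

```text
t 1.8 tcp [ 0.4351 -0.2275  0.1726] w 0.087 F [-0.9 -0.7 -0.6] y [-0.992 -0.126 -0.   ] z [ 0. -0. -1.]
(0.434, -0.2285, 0.17) [0.0018 0.0024 0.0052]
(0.434, -0.2285, 0.026) [0.0017 0.0024 0.2932]
```

Call:
{"method": "carry_out", "body": {"steps": [0, 0, 0, 0.002, 0.002, 0.08, 1, 0, 0, 0, 0.002, 0.002, 0.16, 1, 0, 0, 0, 0.002, 0.002, 0.22, 1, 0, 0, 0, 0.002, 0.002, 0.27, 1, 0, 0, 0, 0.002, 0.002, 0.293, 1, 0, 0, 0, 0.002, 0.002, 0.293, 1, 0, 0, 0, 0.002, 0.002, 0.293, -1, 0, 0, 0, 0.002, 0.002, 0.293, -1, 0, 0, 0, 0.002, 0.002, 0.293, -1, 0, 0, 0, 0.002, 0.002, 0.293, -1, 0, 0, 0, 0.002, 0.002, 0.293, -1, 0, 0, 0, 0.002, 0.002, 0.293, -1], "newtons": 15}}

```text
time_s: 2.8
tcp_pos: [0.4339, -0.2299, 0.0267]
tool_rot: [[0.122, -0.992, 0.001], [-0.992, -0.122, -0.0], [0.0, -0.001, -1.0]]
contact_force: [0.7, -0.6, 0.4]
gripper_width: 0.0546
gripper_force: 0.0
```

```bash
python3 -c "
from h import *
go((.434,-.2285,.2),(.623,-.1035,.2),(.623,-.1035,.082))
snap('side','s1.png')"
```

```text
t 2.8 tcp [ 0.4339 -0.2299  0.0267] w 0.0546 F [ 0.7 -0.6  0.4] y [-0.992 -0.122 -0.001] z [ 0.001 -0.    -1.   ]
(0.434, -0.2285, 0.2) [-0.0026 -0.001  -0.3466]
(0.623, -0.1035, 0.2) [-0.2045 -0.4068 -0.3461]
(0.623, -0.1035, 0.082) [-0.2046 -0.4065 -0.1101]
```

View pics/s1.png

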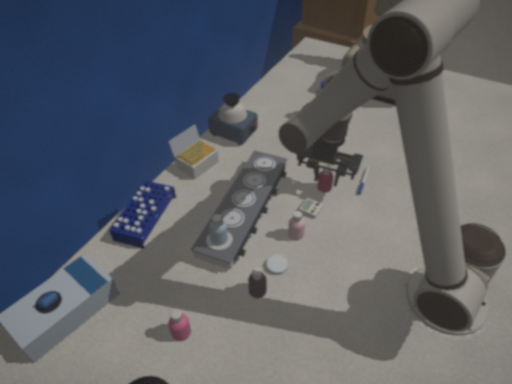

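The side view shows the fingers around the strong bottle at (326,180), still closing at 54.6 mm. I'll finish the grip and lift.

Call:
{"method": "carry_out", "body": {"steps": [0, 0, 0, 0, 0, 0, -1, 0, 0, 0, 0, 0, 0, -1, 0, 0, 0, 0, 0, 0, -1, 0, 0, 0, 0, 0, 0, -1, 0, 0, 0, 0, 0, 0, -1, 0, 0, 0, 0, 0, -0.03, -1, 0, 0, 0, 0, 0, -0.08, -1, 0, 0, 0, 0, 0, -0.15, -1, 0, 0, 0, 0, 0, -0.22, -1, 0, 0, 0, 0, 0, -0.29, -1, 0, 0, 0, 0, 0, -0.34, -1, 0, 0, 0, 0, 0, -0.346, -1], "newtons": 20}}

```text
time_s: 3.85
tcp_pos: [0.4355, -0.2306, 0.2035]
tool_rot: [[0.123, -0.992, 0.008], [-0.992, -0.123, -0.002], [0.003, -0.008, -1.0]]
contact_force: [0.7, -1.3, -1.7]
gripper_width: 0.0477
gripper_force: 20.0
```

```bash
python3 -c "
from h import *
go((.623,-.1035,.2),(.623,-.1035,.1),(.623,-.1035,.082))"
```

```text
t 3.85 tcp [ 0.4355 -0.2306  0.2035] w 0.0477 F [ 0.7 -1.3 -1.7] y [-0.992 -0.123 -0.008] z [ 0.008 -0.002 -1.   ]
(0.623, -0.1035, 0.2) [-0.2061 -0.4033  0.0095]
(0.623, -0.1035, 0.1) [-0.2068 -0.4018  0.2095]
(0.623, -0.1035, 0.082) [-0.2069 -0.4015  0.2455]
```

Call:
{"method": "carry_out", "body": {"steps": [0, 0, 0, -0.02, -0.04, 0, -1, 0, 0, 0, -0.05, -0.1, 0, -1, 0, 0, 0, -0.08, -0.16, 0, -1, 0, 0, 0, -0.11, -0.22, 0, -1, 0, 0, 0, -0.14, -0.28, 0, -1, 0, 0, 0, -0.17, -0.33, 0, -1, 0, 0, 0, -0.19, -0.37, 0, -1, 0, 0, 0, -0.203, -0.395, 0, -1, 0, 0, 0, -0.206, -0.403, 0, -1, 0, 0, 0, -0.206, -0.403, 0.08, -1, 0, 0, 0, -0.206, -0.403, 0.15, -1, 0, 0, 0, -0.206, -0.403, 0.18, -1]}}

```text
time_s: 4.85
tcp_pos: [0.6158, -0.103, 0.1025]
tool_rot: [[0.12, -0.993, -0.012], [-0.993, -0.12, 0.002], [-0.003, 0.012, -1.0]]
contact_force: [-0.3, 0.4, -3.1]
gripper_width: 0.0474
gripper_force: 20.0
```

```bash
python3 -c "
from h import *
go((.623,-.1035,.1),(.623,-.1035,.082))
snap('side','s2.png')
a=cv2.imread('pics/s2.png')[130:270,180:370];cv2.imwrite('pics/s2c.png',cv2.resize(a,None,fx=3,fy=3,interpolation=cv2.INTER_CUBIC))"
```

```text
t 4.85 tcp [ 0.6158 -0.103   0.1025] w 0.0474 F [-0.3  0.4 -3.1] y [-0.993 -0.12   0.012] z [-0.012  0.002 -1.   ]
(0.623, -0.1035, 0.1) [ 0.0028 -0.0142  0.0048]
(0.623, -0.1035, 0.082) [ 0.0029 -0.0146  0.0408]
```

View pics/s2c.png

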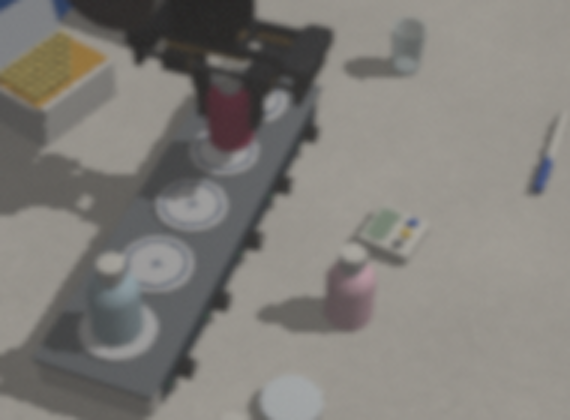

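The crop shows the strong bottle held upright just above the third plate, with the arm still settling. I'll let it settle with a small lowering.

Call:
{"method": "carry_out", "body": {"steps": [0, 0, 0, 0, 0, 0, -1, 0, 0, 0, 0, 0, 0, -1, 0, 0, 0, 0, 0, 0.01, -1, 0, 0, 0, 0, 0, 0.02, -1, 0, 0, 0, 0, 0, 0.02, -1, 0, 0, 0, 0, 0, 0.02, -1]}}

```text
time_s: 5.4
tcp_pos: [0.6209, -0.103, 0.0994]
tool_rot: [[0.122, -0.992, 0.0], [-0.992, -0.122, 0.0], [-0.0, -0.0, -1.0]]
contact_force: [-0.1, 0.2, -1.4]
gripper_width: 0.0472
gripper_force: 20.0
```

```bash
python3 -c "
from h import *
go((.623,-.1035,.082))"
```

```text
t 5.4 tcp [ 0.6209 -0.103   0.0994] w 0.0472 F [-0.1  0.2 -1.4] y [-0.992 -0.122 -0.   ] z [ 0.  0. -1.]
(0.623, -0.1035, 0.082) [ 0.0015 -0.0041  0.0348]
```

Call:
{"method": "carry_out", "body": {"steps": [0, 0, 0, 0.001, -0.004, 0.006, -1, 0, 0, 0, 0.001, -0.004, 0.012, -1, 0, 0, 0, 0.001, -0.004, 0.018, -1, 0, 0, 0, 0.001, -0.004, 0.023, -1, 0, 0, 0, 0.001, -0.004, 0.027, -1, 0, 0, 0, 0.001, -0.004, 0.031, -1, 0, 0, 0, 0.001, -0.004, 0.034, -1, 0, 0, 0, 0.001, -0.004, 0.034, -1, 0, 0, 0, 0.001, -0.004, 0.034, -1]}}

```text
time_s: 6.15
tcp_pos: [0.623, -0.1032, 0.0821]
tool_rot: [[0.123, -0.992, 0.0], [-0.992, -0.123, -0.0], [0.0, -0.0, -1.0]]
contact_force: [-0.5, -0.6, -2.4]
gripper_width: 0.0476
gripper_force: 20.0
```

Not in contact yet. I'll continue down in small steps.

Call:
{"method": "carry_out", "body": {"steps": [0, 0, 0, 0, 0, 0.002, -1, 0, 0, 0, 0, 0, 0.004, -1, 0, 0, 0, 0, 0, 0.004, -1, 0, 0, 0, 0, 0, 0.004, -1]}}

```text
time_s: 6.48
tcp_pos: [0.6232, -0.1032, 0.0816]
tool_rot: [[0.123, -0.992, 0.001], [-0.992, -0.123, -0.0], [0.0, -0.001, -1.0]]
contact_force: [-1.8, 0.4, 4.6]
gripper_width: 0.0476
gripper_force: 20.0
```

Contact: +4.6 N. I'll release and rise.

Call:
{"method": "carry_out", "body": {"steps": [0, 0, 0, 0, 0, 0, 1, 0, 0, 0, 0, 0, 0, 1, 0, 0, 0, 0, 0, 0, 1, 0, 0, 0, 0, 0, 0, 1, 0, 0, 0, 0, 0, 0, 1, 0, 0, 0, 0, 0, -0.02, 1, 0, 0, 0, 0, 0, -0.05, 1, 0, 0, 0, 0, 0, -0.1, 1, 0, 0, 0, 0, 0, -0.16, 1, 0, 0, 0, 0, 0, -0.2, 1, 0, 0, 0, 0, 0, -0.22, 1, 0, 0, 0, 0, 0, -0.22, 1]}}

```text
time_s: 7.48
tcp_pos: [0.6245, -0.1033, 0.1935]
tool_rot: [[0.123, -0.992, 0.006], [-0.992, -0.123, -0.0], [0.001, -0.006, -1.0]]
contact_force: [-0.5, 0.3, 0.3]
gripper_width: 0.0872
gripper_force: 0.0
```

```bash
python3 -c "
from h import *
go((.430,-.010,.19),(.430,-.010,.026))"
```

```text
t 7.4833 tcp [ 0.6245 -0.1033  0.1935] w 0.0872 F [-0.5  0.3  0.3] y [-0.992 -0.123 -0.006] z [ 0.006 -0.    -1.   ]
(0.43, -0.01, 0.19) [-0.2328  0.3631  0.0046]
(0.43, -0.01, 0.026) [-0.2331  0.3652  0.3326]
```

Call:
{"method": "carry_out", "body": {"steps": [0, 0, 0, -0.03, 0.06, 0, 1, 0, 0, 0, -0.07, 0.12, 0, 1, 0, 0, 0, -0.11, 0.18, 0, 1, 0, 0, 0, -0.15, 0.24, 0, 1, 0, 0, 0, -0.19, 0.3, 0, 1, 0, 0, 0, -0.22, 0.34, 0, 1, 0, 0, 0, -0.233, 0.362, 0, 1, 0, 0, 0, -0.233, 0.362, 0, 1, 0, 0, 0, -0.233, 0.362, 0.07, 1, 0, 0, 0, -0.233, 0.362, 0.14, 1, 0, 0, 0, -0.233, 0.362, 0.16, 1, 0, 0, 0, -0.233, 0.362, 0.16, 1]}}

```text
time_s: 8.48
tcp_pos: [0.4274, -0.0107, 0.1066]
tool_rot: [[0.121, -0.993, -0.008], [-0.993, -0.121, -0.002], [0.002, 0.008, -1.0]]
contact_force: [0.5, -0.4, -0.2]
gripper_width: 0.0867
gripper_force: 0.0
```

```bash
python3 -c "
from h import *
snap('top','t1.png')
go((.430,-.010,.026))"
```

```text
t 8.5333 tcp [ 0.4289 -0.0103  0.1085] w 0.087 F [ 1.  -0.1  0.9] y [-0.993 -0.122  0.004] z [-0.004 -0.002 -1.   ]
(0.43, -0.01, 0.026) [-0.0006 -0.0029  0.1649]
```

View pics/t1.png

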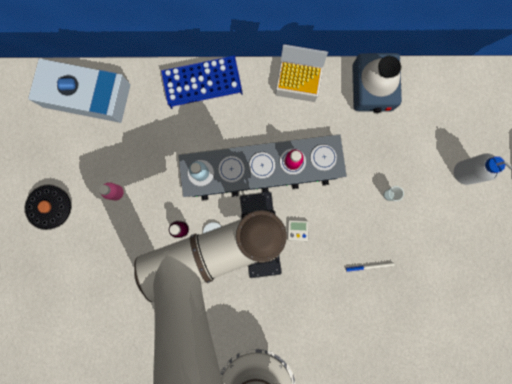

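The top view shows the strong standard standing on the third plate at (293,160), and the gripper over the pale bottle. Next I descend and grip.

Call:
{"method": "carry_out", "body": {"steps": [0, 0, 0, 0, 0, 0.06, 1, 0, 0, 0, 0, 0, 0.12, 1, 0, 0, 0, 0, 0, 0.155, 1, 0, 0, 0, 0, 0, 0.165, 1, 0, 0, 0, 0, 0, 0.165, -1, 0, 0, 0, 0, 0, 0.165, -1, 0, 0, 0, 0, 0, 0.165, -1, 0, 0, 0, 0, 0, 0.165, -1, 0, 0, 0, 0, 0, 0.165, -1, 0, 0, 0, 0, 0, 0.165, -1, 0, 0, 0, 0, 0, 0.165, -1, 0, 0, 0, 0, 0, 0.165, -1]}}

```text
time_s: 9.53
tcp_pos: [0.4301, -0.0094, 0.0282]
tool_rot: [[0.123, -0.992, 0.002], [-0.992, -0.123, 0.001], [-0.0, -0.002, -1.0]]
contact_force: [0.3, 0.7, 4.2]
gripper_width: 0.047
gripper_force: 20.0
```

Call:
{"method": "carry_out", "body": {"steps": [0, 0, 0, 0, 0, 0, -1, 0, 0, 0, 0, 0, 0, -1, 0, 0, 0, 0, 0, 0, -1, 0, 0, 0, 0, 0, -0.03, -1, 0, 0, 0, 0, 0, -0.08, -1, 0, 0, 0, 0, 0, -0.15, -1, 0, 0, 0, 0, 0, -0.22, -1, 0, 0, 0, 0, 0, -0.29, -1, 0, 0, 0, 0, 0, -0.34, -1, 0, 0, 0, 0, 0, -0.346, -1, 0, 0, 0, 0, 0, -0.346, -1]}}

```text
time_s: 10.45
tcp_pos: [0.429, -0.0096, 0.2013]
tool_rot: [[0.122, -0.993, 0.002], [-0.993, -0.122, 0.001], [-0.001, -0.002, -1.0]]
contact_force: [0.1, 0.5, -2.4]
gripper_width: 0.0477
gripper_force: 20.0
```

```bash
python3 -c "
from h import *
go((.602,.066,.2),(.602,.066,.1),(.602,.066,.082))"
```

```text
t 10.45 tcp [ 0.429  -0.0096  0.2013] w 0.0477 F [ 0.1  0.5 -2.4] y [-0.993 -0.122 -0.002] z [ 0.002  0.001 -1.   ]
(0.602, 0.066, 0.2) [-0.1078 -0.3619  0.0035]
(0.602, 0.066, 0.1) [-0.1075 -0.3615  0.2035]
(0.602, 0.066, 0.082) [-0.1075 -0.3614  0.2395]
```

Call:
{"method": "carry_out", "body": {"steps": [0, 0, 0, -0.015, -0.05, 0, -1, 0, 0, 0, -0.035, -0.12, 0, -1, 0, 0, 0, -0.055, -0.19, 0, -1, 0, 0, 0, -0.075, -0.26, 0, -1, 0, 0, 0, -0.095, -0.32, 0, -1, 0, 0, 0, -0.105, -0.35, 0, -1, 0, 0, 0, -0.1075, -0.361, 0.04, -1, 0, 0, 0, -0.1075, -0.361, 0.1, -1, 0, 0, 0, -0.1075, -0.361, 0.16, -1, 0, 0, 0, -0.1075, -0.361, 0.19, -1, 0, 0, 0, -0.1075, -0.361, 0.2, -1, 0, 0, 0, -0.1075, -0.361, 0.2, -1]}}

```text
time_s: 11.45
tcp_pos: [0.5992, 0.0649, 0.0967]
tool_rot: [[0.122, -0.992, -0.008], [-0.993, -0.122, -0.002], [0.002, 0.008, -1.0]]
contact_force: [-0.2, -0.9, -1.1]
gripper_width: 0.0472
gripper_force: 20.0
```

Call:
{"method": "carry_out", "body": {"steps": [0, 0, 0, 0, 0, 0, -1, 0, 0, 0, 0, 0, 0, -1, 0, 0, 0, 0, 0, 0, -1]}}

```text
time_s: 11.7
tcp_pos: [0.6024, 0.0659, 0.1019]
tool_rot: [[0.123, -0.992, 0.003], [-0.992, -0.123, 0.001], [-0.0, -0.003, -1.0]]
contact_force: [-0.7, 0.2, -0.9]
gripper_width: 0.0476
gripper_force: 20.0
```

```bash
python3 -c "
from h import *
go((.602,.066,.082))"
```

```text
t 11.7 tcp [0.6024 0.0659 0.1019] w 0.0476 F [-0.7  0.2 -0.9] y [-0.992 -0.123 -0.003] z [ 0.003  0.001 -1.   ]
(0.602, 0.066, 0.082) [-0.0002  0.0009  0.0399]
```

Call:
{"method": "carry_out", "body": {"steps": [0, 0, 0, 0, 0, 0.008, -1, 0, 0, 0, 0, 0, 0.016, -1, 0, 0, 0, 0, 0, 0.023, -1, 0, 0, 0, 0, 0, 0.028, -1, 0, 0, 0, 0, 0, 0.032, -1, 0, 0, 0, 0, 0, 0.036, -1, 0, 0, 0, 0, 0, 0.039, -1, 0, 0, 0, 0, 0, 0.041, -1, 0, 0, 0, 0, 0, 0.041, -1, 0, 0, 0, 0, 0, 0.041, -1]}}

```text
time_s: 12.53
tcp_pos: [0.6015, 0.0656, 0.0832]
tool_rot: [[0.123, -0.992, 0.001], [-0.992, -0.123, -0.001], [0.001, -0.0, -1.0]]
contact_force: [-6.5, 0.3, 14.0]
gripper_width: 0.0474
gripper_force: 20.0
```

Firm contact. I'll release, rise and move on to the light standard at (.5415,.399).

Call:
{"method": "carry_out", "body": {"steps": [0, 0, 0, 0, 0, -0.002, 1, 0, 0, 0, 0, 0, -0.002, 1, 0, 0, 0, 0, 0, -0.002, 1, 0, 0, 0, 0, 0, -0.002, 1, 0, 0, 0, 0, 0, -0.002, 1, 0, 0, 0, 0, 0, -0.02, 1, 0, 0, 0, 0, 0, -0.05, 1, 0, 0, 0, 0, 0, -0.1, 1, 0, 0, 0, 0, 0, -0.16, 1, 0, 0, 0, 0, 0, -0.22, 1, 0, 0, 0, 0, 0, -0.25, 1, 0, 0, 0, 0, 0, -0.25, 1]}}

```text
time_s: 13.53
tcp_pos: [0.6042, 0.0661, 0.2107]
tool_rot: [[0.123, -0.992, 0.01], [-0.992, -0.123, 0.002], [-0.001, -0.01, -1.0]]
contact_force: [1.0, 0.4, 0.3]
gripper_width: 0.0868
gripper_force: 0.0
```

```bash
python3 -c "
from h import *
go((.5415,.399,.2),(.5415,.399,.11))"
```

```text
t 13.5333 tcp [0.6042 0.0661 0.2107] w 0.0868 F [1.  0.4 0.3] y [-0.992 -0.123 -0.01 ] z [ 0.01   0.002 -1.   ]
(0.5415, 0.399, 0.2) [-0.6761  0.0426  0.0215]
(0.5415, 0.399, 0.11) [-0.6759  0.0444  0.2015]
```

Call:
{"method": "carry_out", "body": {"steps": [0, 0, 0, -0.07, 0.004, 0, 1, 0, 0, 0, -0.15, 0.009, 0, 1, 0, 0, 0, -0.23, 0.013, 0, 1, 0, 0, 0, -0.31, 0.018, 0, 1, 0, 0, 0, -0.39, 0.022, 0, 1, 0, 0, 0, -0.47, 0.027, 0, 1, 0, 0, 0, -0.55, 0.031, 0.02, 1, 0, 0, 0, -0.62, 0.035, 0.07, 1, 0, 0, 0, -0.66, 0.038, 0.12, 1, 0, 0, 0, -0.676, 0.039, 0.16, 1, 0, 0, 0, -0.676, 0.039, 0.19, 1, 0, 0, 0, -0.676, 0.039, 0.19, 1]}}

```text
time_s: 14.53
tcp_pos: [0.5381, 0.3976, 0.1047]
tool_rot: [[0.123, -0.992, -0.007], [-0.992, -0.123, -0.007], [0.006, 0.008, -1.0]]
contact_force: [-0.1, -0.9, -0.8]
gripper_width: 0.0868
gripper_force: 0.0
```

Call:
{"method": "carry_out", "body": {"steps": [0, 0, 0, 0, 0, 0, 1, 0, 0, 0, 0, 0, 0, 1, 0, 0, 0, 0, 0, 0, 1]}}

```text
time_s: 14.78
tcp_pos: [0.5418, 0.3989, 0.1118]
tool_rot: [[0.122, -0.993, 0.002], [-0.993, -0.122, 0.002], [-0.002, -0.002, -1.0]]
contact_force: [-0.6, -0.1, -0.5]
gripper_width: 0.087
gripper_force: 0.0
```

```bash
python3 -c "
from h import *
go((.5415,.399,.026))"
```

```text
t 14.7833 tcp [0.5418 0.3989 0.1118] w 0.087 F [-0.6 -0.1 -0.5] y [-0.993 -0.122 -0.002] z [ 0.002  0.002 -1.   ]
(0.5415, 0.399, 0.026) [0.     0.001  0.1717]
```

Call:
{"method": "carry_out", "body": {"steps": [0, 0, 0, 0, 0, 0.06, 1, 0, 0, 0, 0, 0, 0.12, 1, 0, 0, 0, 0, 0, 0.16, 1, 0, 0, 0, 0, 0, 0.17, 1, 0, 0, 0, 0, 0, 0.17, -1, 0, 0, 0, 0, 0, 0.17, -1, 0, 0, 0, 0, 0, 0.17, -1, 0, 0, 0, 0, 0, 0.17, -1, 0, 0, 0, 0, 0, 0.17, -1, 0, 0, 0, 0, 0, 0.17, -1, 0, 0, 0, 0, 0, 0.17, -1, 0, 0, 0, 0, 0, 0.17, -1]}}

```text
time_s: 15.78
tcp_pos: [0.5415, 0.3993, 0.026]
tool_rot: [[0.123, -0.992, 0.002], [-0.992, -0.123, 0.001], [-0.001, -0.002, -1.0]]
contact_force: [0.4, 0.8, 2.8]
gripper_width: 0.047
gripper_force: 20.0
```

Call:
{"method": "carry_out", "body": {"steps": [0, 0, 0, 0, 0, 0, -1, 0, 0, 0, 0, 0, 0, -1, 0, 0, 0, 0, 0, 0, -1, 0, 0, 0, 0, 0, -0.03, -1, 0, 0, 0, 0, 0, -0.08, -1, 0, 0, 0, 0, 0, -0.15, -1, 0, 0, 0, 0, 0, -0.22, -1, 0, 0, 0, 0, 0, -0.29, -1, 0, 0, 0, 0, 0, -0.36, -1, 0, 0, 0, 0, 0, -0.41, -1, 0, 0, 0, 0, 0, -0.42, -1, 0, 0, 0, 0, 0, -0.42, -1]}}

```text
time_s: 16.78
tcp_pos: [0.5407, 0.3991, 0.2363]
tool_rot: [[0.122, -0.992, 0.001], [-0.992, -0.122, 0.002], [-0.002, -0.001, -1.0]]
contact_force: [0.2, 0.5, -1.1]
gripper_width: 0.0473
gripper_force: 20.0
```

```bash
python3 -c "
from h import *
go((.6125,-.019,.235))"
```

```text
t 16.7833 tcp [0.5407 0.3991 0.2363] w 0.0473 F [ 0.2  0.5 -1.1] y [-0.992 -0.122 -0.001] z [ 0.001  0.002 -1.   ]
(0.6125, -0.019, 0.235) [ 0.8475 -0.0401  0.0009]
```

Call:
{"method": "carry_out", "body": {"steps": [0, 0, 0, 0.04, -0.002, 0, -1, 0, 0, 0, 0.11, -0.005, 0, -1, 0, 0, 0, 0.19, -0.009, 0, -1, 0, 0, 0, 0.27, -0.013, 0, -1, 0, 0, 0, 0.35, -0.017, 0, -1, 0, 0, 0, 0.43, -0.02, 0, -1, 0, 0, 0, 0.51, -0.024, 0, -1, 0, 0, 0, 0.59, -0.028, 0, -1, 0, 0, 0, 0.67, -0.032, 0, -1, 0, 0, 0, 0.74, -0.035, 0, -1, 0, 0, 0, 0.8, -0.038, 0, -1, 0, 0, 0, 0.847, -0.04, 0, -1]}}

```text
time_s: 17.78
tcp_pos: [0.6105, -0.0222, 0.2315]
tool_rot: [[0.12, -0.993, -0.007], [-0.993, -0.12, -0.001], [-0.0, 0.007, -1.0]]
contact_force: [-0.2, -0.2, -0.8]
gripper_width: 0.0476
gripper_force: 20.0
```

Call:
{"method": "carry_out", "body": {"steps": [0, 0, 0, 0, 0, 0, -1, 0, 0, 0, 0, 0, 0, -1, 0, 0, 0, 0, 0, 0.05, -1, 0, 0, 0, 0, 0, 0.11, -1, 0, 0, 0, 0, 0, 0.17, -1, 0, 0, 0, 0, 0, 0.22, -1, 0, 0, 0, 0, 0, 0.25, -1, 0, 0, 0, 0, 0, 0.265, -1, 0, 0, 0, 0, 0, 0.265, -1, 0, 0, 0, 0, 0, 0.265, -1, 0, 0, 0, 0, 0, 0.265, -1]}}

```text
time_s: 18.7
tcp_pos: [0.6134, -0.0186, 0.1037]
tool_rot: [[0.123, -0.992, 0.002], [-0.992, -0.123, 0.0], [0.0, -0.002, -1.0]]
contact_force: [0.2, 0.2, -1.3]
gripper_width: 0.0478
gripper_force: 20.0
```

```bash
python3 -c "
from h import *
go((.6125,-.019,.082))"
```

```text
t 18.7 tcp [ 0.6134 -0.0186  0.1037] w 0.0478 F [ 0.2  0.2 -1.3] y [-0.992 -0.123 -0.002] z [ 0.002  0.    -1.   ]
(0.6125, -0.019, 0.082) [0.0005 0.002  0.0435]
```

Call:
{"method": "carry_out", "body": {"steps": [0, 0, 0, 0, 0.001, 0.008, -1, 0, 0, 0, 0, 0.001, 0.016, -1, 0, 0, 0, 0, 0.001, 0.024, -1, 0, 0, 0, 0, 0.001, 0.03, -1, 0, 0, 0, 0, 0.001, 0.035, -1, 0, 0, 0, 0, 0.001, 0.039, -1, 0, 0, 0, 0, 0.001, 0.042, -1, 0, 0, 0, 0, 0.001, 0.044, -1, 0, 0, 0, 0, 0.001, 0.044, -1, 0, 0, 0, 0, 0.001, 0.044, -1]}}

```text
time_s: 19.53
tcp_pos: [0.6121, -0.0192, 0.081]
tool_rot: [[0.123, -0.992, 0.0], [-0.992, -0.123, -0.0], [0.0, -0.0, -1.0]]
contact_force: [-1.6, -0.8, 1.9]
gripper_width: 0.0472
gripper_force: 20.0
```

Contact at the expected height. Release and rise.

Call:
{"method": "carry_out", "body": {"steps": [0, 0, 0, 0, 0, 0.001, -1, 0, 0, 0, 0, 0, 0.001, 1, 0, 0, 0, 0, 0, 0, 1, 0, 0, 0, 0, 0, 0, 1, 0, 0, 0, 0, 0, 0, 1, 0, 0, 0, 0, 0, 0, 1, 0, 0, 0, 0, 0, -0.02, 1, 0, 0, 0, 0, 0, -0.05, 1, 0, 0, 0, 0, 0, -0.1, 1, 0, 0, 0, 0, 0, -0.16, 1, 0, 0, 0, 0, 0, -0.22, 1, 0, 0, 0, 0, 0, -0.25, 1]}}

```text
time_s: 20.53
tcp_pos: [0.6139, -0.0192, 0.2108]
tool_rot: [[0.123, -0.992, 0.007], [-0.992, -0.123, 0.0], [0.001, -0.007, -1.0]]
contact_force: [0.6, -0.1, 0.1]
gripper_width: 0.0867
gripper_force: 0.0
```

```bash
python3 -c "
from h import *
go((.4365,.2095,.206),(.4365,.2095,.11))"
```

```text
t 20.5333 tcp [ 0.6139 -0.0192  0.2108] w 0.0867 F [ 0.6 -0.1  0.1] y [-0.992 -0.123 -0.007] z [ 0.007  0.    -1.   ]
(0.4365, 0.2095, 0.206) [-0.4977  0.2958  0.0071]
(0.4365, 0.2095, 0.11) [-0.4979  0.2972  0.1991]
```

Call:
{"method": "carry_out", "body": {"steps": [0, 0, 0, -0.06, 0.036, 0, 1, 0, 0, 0, -0.13, 0.077, 0, 1, 0, 0, 0, -0.2, 0.119, 0, 1, 0, 0, 0, -0.27, 0.16, 0, 1, 0, 0, 0, -0.34, 0.2, 0, 1, 0, 0, 0, -0.41, 0.24, 0, 1, 0, 0, 0, -0.46, 0.27, 0, 1, 0, 0, 0, -0.49, 0.287, 0, 1, 0, 0, 0, -0.498, 0.292, 0.03, 1, 0, 0, 0, -0.498, 0.292, 0.09, 1, 0, 0, 0, -0.498, 0.292, 0.15, 1, 0, 0, 0, -0.498, 0.292, 0.18, 1]}}

```text
time_s: 21.53
tcp_pos: [0.4351, 0.2094, 0.1135]
tool_rot: [[0.123, -0.992, -0.003], [-0.992, -0.123, -0.002], [0.001, 0.003, -1.0]]
contact_force: [0.4, 0.1, 0.1]
gripper_width: 0.087
gripper_force: 0.0
```

Call:
{"method": "carry_out", "body": {"steps": [0, 0, 0, 0, 0, 0, 1, 0, 0, 0, 0, 0, 0, 1, 0, 0, 0, 0, 0, 0, 1, 0, 0, 0, 0, 0, 0, 1]}}

```text
time_s: 21.87
tcp_pos: [0.4377, 0.2109, 0.1173]
tool_rot: [[0.123, -0.992, 0.003], [-0.992, -0.123, 0.002], [-0.002, -0.003, -1.0]]
contact_force: [0.6, 0.7, 0.0]
gripper_width: 0.0868
gripper_force: 0.0
```

```bash
python3 -c "
from h import *
go((.4365,.2095,.026))"
```

```text
t 21.8667 tcp [0.4377 0.2109 0.1173] w 0.0868 F [0.6 0.7 0. ] y [-0.992 -0.123 -0.003] z [ 0.003  0.002 -1.   ]
(0.4365, 0.2095, 0.026) [0.0028 0.0034 0.1826]
```

Call:
{"method": "carry_out", "body": {"steps": [0, 0, 0, 0.001, 0.001, 0.06, 1, 0, 0, 0, 0.001, 0.001, 0.12, 1, 0, 0, 0, 0.001, 0.001, 0.165, 1, 0, 0, 0, 0.001, 0.001, 0.18, 1, 0, 0, 0, 0.001, 0.001, 0.181, -1, 0, 0, 0, 0.001, 0.001, 0.181, -1, 0, 0, 0, 0.001, 0.001, 0.181, -1, 0, 0, 0, 0.001, 0.001, 0.181, -1, 0, 0, 0, 0.001, 0.001, 0.181, -1, 0, 0, 0, 0.001, 0.001, 0.181, -1, 0, 0, 0, 0.001, 0.001, 0.181, -1, 0, 0, 0, 0.001, 0.001, 0.181, -1]}}

```text
time_s: 22.87
tcp_pos: [0.4368, 0.21, 0.0258]
tool_rot: [[0.123, -0.992, 0.002], [-0.992, -0.123, 0.001], [-0.001, -0.002, -1.0]]
contact_force: [0.8, -0.7, 3.2]
gripper_width: 0.0471
gripper_force: 20.0
```

Call:
{"method": "carry_out", "body": {"steps": [0, 0, 0, 0, 0, 0, -1, 0, 0, 0, 0, 0, 0, -1, 0, 0, 0, 0, 0, 0, -1, 0, 0, 0, 0, 0, -0.03, -1, 0, 0, 0, 0, 0, -0.08, -1, 0, 0, 0, 0, 0, -0.15, -1, 0, 0, 0, 0, 0, -0.22, -1, 0, 0, 0, 0, 0, -0.29, -1, 0, 0, 0, 0, 0, -0.36, -1, 0, 0, 0, 0, 0, -0.41, -1, 0, 0, 0, 0, 0, -0.42, -1, 0, 0, 0, 0, 0, -0.42, -1]}}

```text
time_s: 23.87
tcp_pos: [0.4363, 0.2099, 0.2362]
tool_rot: [[0.122, -0.992, 0.002], [-0.992, -0.122, 0.003], [-0.002, -0.002, -1.0]]
contact_force: [0.0, 0.8, -2.3]
gripper_width: 0.0474
gripper_force: 20.0
```

```bash
python3 -c "
from h import *
go((.634,-.188,.235))"
```

```text
t 23.8667 tcp [0.4363 0.2099 0.2362] w 0.0474 F [ 0.   0.8 -2.3] y [-0.992 -0.122 -0.002] z [ 0.002  0.003 -1.   ]
(0.634, -0.188, 0.235) [ 0.8382 -0.2951  0.001 ]
```

Call:
{"method": "carry_out", "body": {"steps": [0, 0, 0, 0.04, -0.014, 0, -1, 0, 0, 0, 0.11, -0.039, 0, -1, 0, 0, 0, 0.18, -0.063, 0, -1, 0, 0, 0, 0.25, -0.088, 0, -1, 0, 0, 0, 0.33, -0.116, 0, -1, 0, 0, 0, 0.41, -0.144, 0, -1, 0, 0, 0, 0.49, -0.172, 0, -1, 0, 0, 0, 0.57, -0.2, 0, -1, 0, 0, 0, 0.65, -0.229, 0, -1, 0, 0, 0, 0.73, -0.257, 0, -1, 0, 0, 0, 0.8, -0.282, 0, -1, 0, 0, 0, 0.838, -0.295, 0, -1]}}

```text
time_s: 24.87
tcp_pos: [0.6338, -0.192, 0.2302]
tool_rot: [[0.119, -0.993, -0.007], [-0.993, -0.119, 0.001], [-0.001, 0.006, -1.0]]
contact_force: [-0.6, 0.9, -0.5]
gripper_width: 0.0473
gripper_force: 20.0
```

Call:
{"method": "carry_out", "body": {"steps": [0, 0, 0, 0, 0, 0, -1, 0, 0, 0, 0, 0, 0, -1, 0, 0, 0, 0, 0, 0, -1, 0, 0, 0, 0, 0, 0.05, -1, 0, 0, 0, 0, 0, 0.11, -1, 0, 0, 0, 0, 0, 0.17, -1, 0, 0, 0, 0, 0, 0.22, -1, 0, 0, 0, 0, 0, 0.25, -1, 0, 0, 0, 0, 0, 0.265, -1, 0, 0, 0, 0, 0, 0.265, -1, 0, 0, 0, 0, 0, 0.265, -1, 0, 0, 0, 0, 0, 0.265, -1]}}

```text
time_s: 25.87
tcp_pos: [0.635, -0.1879, 0.1044]
tool_rot: [[0.124, -0.992, 0.003], [-0.992, -0.124, -0.001], [0.001, -0.003, -1.0]]
contact_force: [0.0, -0.3, -1.1]
gripper_width: 0.0469
gripper_force: 20.0
```

```bash
python3 -c "
from h import *
go((.634,-.188,.081))"
```

```text
t 25.8667 tcp [ 0.635  -0.1879  0.1044] w 0.0469 F [ 0.  -0.3 -1.1] y [-0.992 -0.124 -0.003] z [ 0.003 -0.001 -1.   ]
(0.634, -0.188, 0.081) [-0.0001  0.0021  0.0468]
```

Call:
{"method": "carry_out", "body": {"steps": [0, 0, 0, 0, 0.001, 0.008, -1, 0, 0, 0, 0, 0.001, 0.016, -1, 0, 0, 0, 0, 0.001, 0.024, -1, 0, 0, 0, 0, 0.001, 0.03, -1, 0, 0, 0, 0, 0.001, 0.035, -1, 0, 0, 0, 0, 0.001, 0.039, -1, 0, 0, 0, 0, 0.001, 0.042, -1, 0, 0, 0, 0, 0.001, 0.044, -1, 0, 0, 0, 0, 0.001, 0.045, -1, 0, 0, 0, 0, 0.001, 0.045, -1]}}

```text
time_s: 26.7
tcp_pos: [0.6334, -0.1884, 0.0808]
tool_rot: [[0.123, -0.992, 0.0], [-0.992, -0.123, -0.0], [0.0, -0.0, -1.0]]
contact_force: [-2.0, 2.0, 3.8]
gripper_width: 0.047
gripper_force: 20.0
```

Contact. I'll release, rise, pull back clear of the row and check.

Call:
{"method": "carry_out", "body": {"steps": [0, 0, 0, 0, 0, 0, 1, 0, 0, 0, 0, 0, 0, 1, 0, 0, 0, 0, 0, 0, 1, 0, 0, 0, 0, 0, 0, 1, 0, 0, 0, 0, 0, 0, 1, 0, 0, 0, 0, 0, 0, 1, 0, 0, 0, 0, 0, -0.02, 1, 0, 0, 0, 0, 0, -0.05, 1, 0, 0, 0, 0, 0, -0.1, 1, 0, 0, 0, 0, 0, -0.16, 1, 0, 0, 0, 0, 0, -0.22, 1, 0, 0, 0, 0, 0, -0.28, 1]}}

```text
time_s: 27.7
tcp_pos: [0.6333, -0.1884, 0.2224]
tool_rot: [[0.123, -0.992, 0.001], [-0.992, -0.123, -0.0], [0.0, -0.001, -1.0]]
contact_force: [0.6, 0.2, -0.7]
gripper_width: 0.0868
gripper_force: 0.0
```

Call:
{"method": "carry_out", "body": {"steps": [0, 0, 0, 0.07, 0.04, 0, 1, 0, 0, 0, 0.13, 0.1, 0, 1, 0, 0, 0, 0.18, 0.16, 0, 1, 0, 0, 0, 0.22, 0.22, 0, 1, 0, 0, 0, 0.26, 0.28, 0, 1, 0, 0, 0, 0.3, 0.34, 0, 1, 0, 0, 0, 0.34, 0.4, 0, 1, 0, 0, 0, 0.36, 0.42, 0, 1, 0, 0, 0, 0.36, 0.42, 0, 1, 0, 0, 0, 0.36, 0.42, 0, 1, 0, 0, 0, 0.36, 0.42, 0, 1, 0, 0, 0, 0.36, 0.42, 0, 1]}}

```text
time_s: 28.7
tcp_pos: [0.4481, -0.3919, 0.2201]
tool_rot: [[0.124, -0.992, 0.0], [-0.992, -0.124, -0.0], [0.0, -0.0, -1.0]]
contact_force: [0.0, -0.1, -0.2]
gripper_width: 0.0871
gripper_force: 0.0
```

```bash
python3 -c "
from h import *
a=snap('top');b=snap('side')
r=lambda q,f:cv2.resize(q,None,fx=f,fy=f,interpolation=cv2.INTER_CUBIC)
u=r(a[130:210,170:360],4);v=r(b[130:270,180:370],2)
c=np.zeros((600,760,3),np.uint8);c[:320]=u;c[320:,:380]=v
cv2.imwrite('pics/end.png',c[:,:,::-1])"
```

```text
(no output)
```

View pics/end.png

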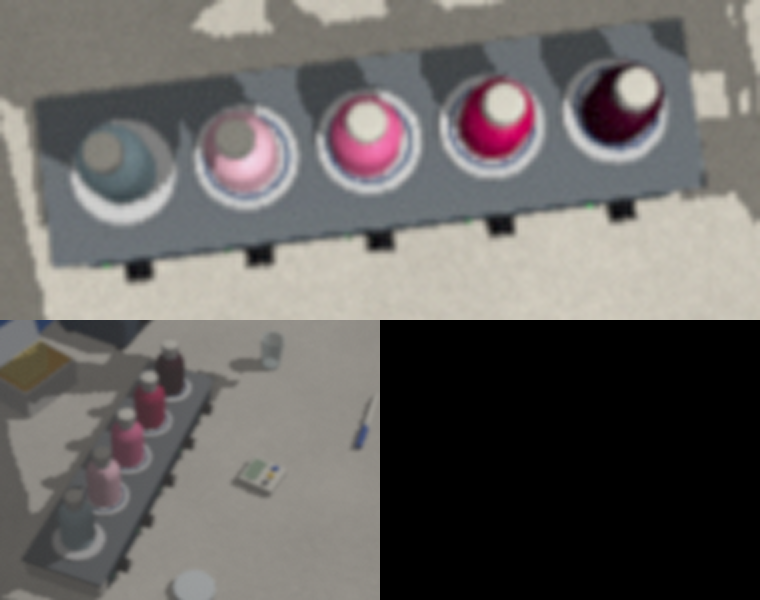

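The picture shows all four upright on their plates in the right order: pale, light, strong, dark outward from the blank. Blank and beaker look untouched. I'll check the cap centres numerically and hand in if they are within 8 mm.

```bash
python3 -c "
from h import *
e=[np.linalg.norm(at('top',u,.145)-p) for u,p in (((229,164.75),(.602,.066)),((261.75,160.25),(.6125,-.019)),((296.25,156),(.623,-.1035)),((329.5,152.25),(.634,-.188)))]
print(np.round(e,4))
if max(e)<.008: print(order.job_done())"
```

```text
[0.0035 0.0037 0.0026 0.0044]
the job is handed in; nothing more can be done
None
```

The four standards are on the stirrer in order (palest next to the blank, darkest at the far end), upright and measured within 5 mm of their ring centres; the blank and beaker look unmoved, and the job was handed in at about 29 s with no verdict returned.

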